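Re-index the stop arm of a bench angle gauge

TASK

The swing arm of the green angle gauge is locked in the middle hole by a spring index pin. Hook a fingertip under the red pull ring, without squeezing or forcing it, to lift the pin out, swing the arm one hole towards the side where the yellow marker stands (never past that hole or to the other side), and let the ring down so that the pin drops fully home in that hole. Leave the two markers, the steel weight, the mallet, the screwdriver, the bottle and the cup where they are.

Things in the scene. Friction and masses are not known exactly. Their poses are not given: they have to be found in the camera images.
- index_gauge: Fixed green plate of the angle gauge, 335 x 360 x 24 mm thick, at varying places and yaws. Origin: on the arm's vertical pivot axis, at the plate's underside (table top, z = 0). x points from the holes to the pivot and away from the robot, roughly; z up. The plate runs from x -245 to +90 mm and y -180 to +180 mm; the ring is on the robot's side of the pivot.
- middle_hole (a point): Mouth of the middle of five brass-rimmed holes (11 mm) in the plate's top, 24 mm above the table. They lie on an arc of 170 mm radius about the pivot, 15 degrees (0.2618 rad, 44 mm) apart; this one at x = -170 mm, y = 0 of the gauge. Axes: the gauge's. On the plate's far end, 40 to 76 mm beyond the pivot, stands a shear block, with its lever up to 140 mm high: not used.
- stop_arm (a joint): Swing of the arm about its vertical pivot, rad. 0: along the gauge's -x, pin in the middle hole (the start); positive: the free end swings towards the gauge's +y (clockwise from above). Holes at -0.524, -0.262, 0, 0.262, 0.524. With the pin up 1 to 2 N at the ring swings it; it stays where it is left.
- stop_end (a point): Middle of the aluminium arm's free end, on its top, 195 mm from the pivot and 40 mm above the table. The arm is 36 mm wide; on it a thin steel fence up to 70 mm above the table, 30 to 116 mm from the pivot. Axes: the arm's, x along the arm to the pivot, z up.
- index_pin (a joint): Lift of the spring pin and its ring, m. 0: home in a hole; from 0.008: tip clear, the arm can swing; 0.022: upper stop. Slides vertically in the arm, 170 mm from the pivot; does not turn. About 5 N starts the lift, 8 N at 0.016; the spring drives it down when let go. The round 8 mm tip drops in if within about 3 mm of a hole; between holes it rides at 0.008.
- ring_centre (a point): Centre of the red ring fixed on the pin: inside 60 mm, outside 72 mm, wire 6 mm. It stands over the arm, its plane across the arm, leaning 30 degrees from vertical, top towards the pivot; one looks through it along the arm. With the pin home: 153.5 mm from the pivot, 104.6 mm above the table. Below it a collar, 26 mm across, top 58 mm above the table. Axes: the arm's.
- ring_top (a point): Underside of the top of the red ring (inner edge of the wire): the place to hook and lift. With the pin home: 138.5 mm from the pivot, 130.6 mm above the table; 30 mm up the ring's plane from its centre. Axes: the arm's, x along the arm to the pivot, z up.
- yellow_marker: Loose yellow plastic marker, 24 mm across, 18 mm high, standing on the gauge plate just beyond the free end of the arm, beside one of the two holes next to the middle one (222 mm from the pivot): this is the hole to go to. Origin: centre of its underside.
- blue_marker: The same in blue, on the other side. Origin: centre of its underside.
- steel_weight: Loose steel weight, 32 mm across, 44 mm high, near the corner of the gauge plate. Origin: centre of its underside.
- mallet: Loose hammer lying on the cream die board at the left of the table. Origin: about the middle of its length, underside.
- screwdriver: Loose screwdriver with an orange handle lying on the table at the right. Origin: underside, on its length.
- oil_bottle: Loose white bottle, 52 mm across, 130 mm high, upright on the table at the right. Origin: centre of its underside.
- tin_cup: Loose steel cup, 72 mm across, 85 mm high, upright on the table at the right. Origin: centre of its underside.

How it is judged:
By the outcome, as a careful person would: the job done as asked, in the order asked, and still so for the second after the job is handed in, with the robot touching nothing.
It also fails if it takes over 38 s, if anything falls off the work surface, if the arm or the gripper's body presses on something with over 40 N, if the wrist force passes 120 N, or if a joint passes its speed limit or range.

ROBOT

A 6-joint arm with a two-finger parallel gripper is mounted at the origin on the work surface. World frame = base frame: x ahead of the robot, y to its left, z up, the work surface at z = 0. Lengths are in mm, angles in rad, forces in N, time in s.
With the tool pointing down it reaches from about 325 to 900 mm from the base axis. Payload 6.1 kg.
Tool frame: the origin (TCP) lies between the finger pads; the fingertips stand 22 mm ahead of it and the grasp point (between the pads) lies 3 mm ahead of it; z points along the fingers, y is the line along which they close (so a half turn about z gives the same grasp; the last joint's range is limited). The gripper opens to 85 mm and grips with 20 to 120 N. Pads are 22 mm wide; open, the fingers measure 114 mm over their backs; the gripper's body (76 mm by 85 mm) begins 54 mm behind the grasp point. The pads swing forward as they close: fully open they stand 13 mm farther back than shut.
Start: joints at [1.101, 0.22, 1.526, -0, 1.395, -0.126], TCP at [210.665, 588.418, 253.3] pointing down, gripper open.
Joint ranges: [-2.98, 2.98], [-0.91, 2.08], [0.09, 2.57], [-1.24, 4.39], [0.2, 2.65], [-2.68, 2.68]. Speed limits (rad/s): [2.57, 2.57, 3.01, 3.14, 3.14, 3.14].

INTERFACE

Orientations are given as a unit quaternion [x, y, z, w].
In Python, from workcell import * gives the robot as it stands.
- The arm moves only by the tool apply_moves, never from a script. Its argument "series" is one flat list of numbers, 7 for each row, row after row: the finger opening in mm, from 0 to 85.4, then the shift along the tool's x, y, z in mm, then the turn, a rotation vector about the tool's x, y, z in units of 6 degrees (1.0 is 6 degrees). A call has 1 to 20 rows; each row is the pose to reach, as a shift and turn from the pose commanded when the call began, along the tool's axes at that moment; what a row does not reach only later rows make up. A row lasts 1/12 s, in which the tool goes at most 41.7 mm and 7.16 degrees, less where a joint would pass 70% of its speed; a pose out of reach is approached as far as the arm can. A call with a gripper value outside its range is refused whole. The fingers move at their own pace and stop on an object; "newtons" is the grip in N (left out, the last holds). Time passes only in rows, so rows that repeat a pose let the fingers close. It gives the time, the measured TCP pose, the force and the opening at its end, in the units of the state.
- get_obs(): the state, without advancing time (a new reading comes with each control period).
- capture(name): name is "scene" or "top" or "wrist"; returns a dict with "pixels" (384x512x3 uint8, red, green, blue), "vertical_fov" (degrees; the focal length in pixels is half the picture's height over the tangent of half this angle, whatever the lens; pixels are square), "cx", "cy" (the principal point, pixels), "R" (3x3) and "t" (3): a world point X has camera coordinates R X + t. Camera axes: x right, y down, z forward; pixel columns grow to the right and rows downward; lengths in mm; the calibration is good to about 2 mm. A picture is of the moment at which its call begins. There is no depth.
- finish_job(): hands the job in, once; it reports no verdict.
The state is a dict: "time": time; "q": joint angles; "qd": joint speeds; "joint_efforts": joint torques, N m; "position": TCP position; "orientation": TCP orientation; "wrist_force": force on the tool from outside, world axes, zero at the start; "ft_torque": the same for the moment, N m; "gripper_width": finger opening in mm.
Only numpy, scipy, OpenCV 4.12 (cv2) and the standard library are available. Lean on these libraries where they do the work, as an engineer would, in place of code of your own. Each camera call takes 0.05 s, during which the arm holds its last target. There are 200 camera calls.

## Working session

There is one attempt and no reset: what is moved stays moved. The work goes in short steps, Python scripts to look and compute and a tool call to move; the robot and the scene stay as the last step left them, time stands still between calls to the robot, and variables do not carry over. Pictures are saved under pics/ and viewed, on a budget of 10 in all, crops included, one or two more only if the job needs it, and the job is handed in when it is done.

Besides the shell and the picture viewer there is one more tool, called as a command line: name --argument value ..., lists and objects as JSON in quotes. apply_moves: Moves the arm, as the interface text tells. Its arguments: {"type":"object","properties":{"series":{"type":"array"},"newtons":{"type":"number"}},"required":["series"]}

```bash
mkdir -p pics
cat > h.py <<'E'
from workcell import *
import numpy as np, cv2
def snap(n,f):
    c=capture(n); cv2.imwrite(f'pics/{f}.png',cv2.cvtColor(c['pixels'],cv2.COLOR_RGB2BGR)); np.save(f'pics/{f}.npy',c,allow_pickle=True); return c
def load(f): return np.load(f'pics/{f}.npy',allow_pickle=True).item()
def ray(c,u,v):
    R=np.array(c['R']);t=np.array(c['t']);f=192/np.tan(np.radians(c['vertical_fov'])/2)
    d=R.T@np.array([(u-c['cx'])/f,(v-c['cy'])/f,1]); return -R.T@t,d/np.linalg.norm(d)
def onz(c,u,v,z):
    o,d=ray(c,u,v); return o+d*(z-o[2])/d[2]
def proj(c,X):
    f=192/np.tan(np.radians(c['vertical_fov'])/2); p=np.array(c['R'])@X+np.array(c['t']); return np.array([c['cx']+f*p[0]/p[2],c['cy']+f*p[1]/p[2]])
E
python3 - <<'E'
from h import *
a=snap('scene','s0');b=snap('top','t0')
im=np.vstack([a['pixels'],b['pixels']])[:,:,::-1]
for c in(a,b): print(c['vertical_fov'],c['cx'],c['cy'],-np.array(c['R']).T@c['t'])
print({k:np.round(v,3) for k,v in get_obs().items()})
E
```

```text
51.89072829154111 258.3775827295718 186.68430281447087 [1262.64986873 -755.01144637 1106.60690529]
42.04360184763234 254.30774790189787 199.22279735364438 [ 315.4182712   -11.43474551 1874.32353302]
{'time': np.float64(0.1), 'q': array([ 1.101,  0.221,  1.528,  0.   ,  1.395, -0.126]), 'qd': array([-0.001, -0.   , -0.003,  0.   , -0.   , -0.001]), 'joint_efforts': array([ 0.0000e+00, -4.9824e+01, -3.9055e+01, -0.0000e+00,  6.0000e-03,
       -0.0000e+00]), 'position': array([210.424, 587.974, 252.295]), 'orientation': array([ 0.171,  0.985, -0.001, -0.   ]), 'wrist_force': array([ 0.063, -0.821, -0.514]), 'ft_torque': array([-0.043, -0.007,  0.056]), 'gripper_width': np.float64(85.543)}
```

View pics/t0.png

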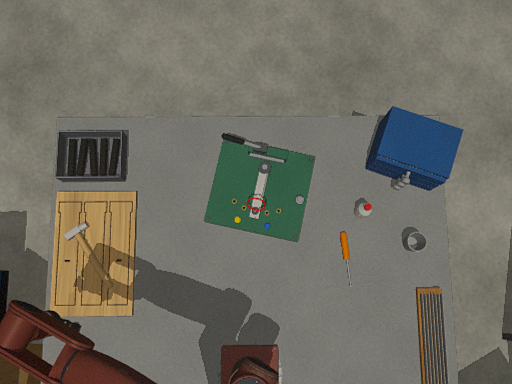

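View pics/s0.png

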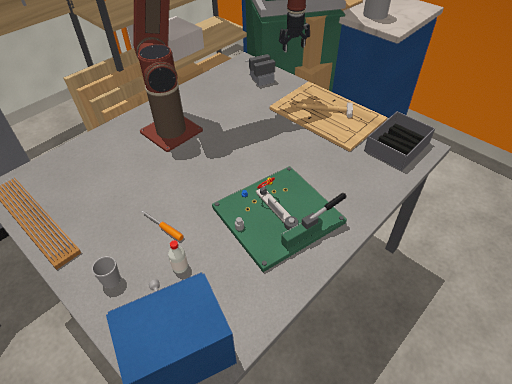

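The top view shows the plate with corners at about (223,138), (315,155), (298,241) and (205,221). The ring is at (257,203), yellow at (237,220) on the gauge's +y side, and blue at (267,226).

```bash
cat > g.py <<'E'
from h import *
c=load('t0');hsv=cv2.cvtColor(c['pixels'],cv2.COLOR_RGB2HSV)
m=cv2.inRange(hsv,(60,80,30),(90,255,255));m[:100]=0
n,l,s,_=cv2.connectedComponentsWithStats(m);k=1+s[1:,4].argmax()
m=(l==k).astype(np.uint8)
ct=max(cv2.findContours(m,0,cv2.CHAIN_APPROX_NONE)[0],key=cv2.contourArea)
P=np.array([onz(c,u,v,24)[:2] for u,v in ct[:,0]]).astype(np.float32)
r=cv2.minAreaRect(P);print(r)
def blob(c,lo,hi,amin=3):
    hsv=cv2.cvtColor(c['pixels'],cv2.COLOR_RGB2HSV);m=cv2.inRange(hsv,lo,hi)
    n,l,s,ce=cv2.connectedComponentsWithStats(m)
    return [(s[i,4],*ce[i].round(2)) for i in range(1,n) if s[i,4]>=amin]
for nm,lo,hi in(('yellow',(22,150,150),(34,255,255)),('blue',(105,120,80),(125,255,255)),('brass',(10,60,80),(22,255,255)),('red',(0,150,120),(6,255,255))):
    for b in blob(c,lo,hi):
        if 200<b[1]<320 and 135<b[2]<245: print(nm,b,onz(c,b[1],b[2],{'yellow':40,'blue':40,'brass':24,'red':105}[nm]).round(1))
E
python3 g.py
```

```text
((673.7598876953125, -44.225830078125), (356.94952392578125, 332.918701171875), 77.23907470703125)
yellow (np.int32(27), np.float64(237.11), np.float64(219.48)) [552.7  41.   40. ]
blue (np.int32(29), np.float64(266.72), np.float64(225.59)) [529.2 -68.2  40. ]
brass (np.int32(3), np.float64(246.0), np.float64(203.0)) [616.9   8.   24. ]
brass (np.int32(4), np.float64(242.75), np.float64(206.75)) [602.7  20.3  24. ]
brass (np.int32(3), np.float64(248.0), np.float64(207.0)) [6.016e+02 6.000e-01 2.400e+01]
brass (np.int32(4), np.float64(244.5), np.float64(208.5)) [596.   13.8  24. ]
brass (np.int32(9), np.float64(278.44), np.float64(210.33)) [ 588.2 -113.3   24. ]
brass (np.int32(4), np.float64(265.75), np.float64(211.75)) [583.2 -65.7  24. ]
brass (np.int32(4), np.float64(267.5), np.float64(213.5)) [576.5 -72.2  24. ]
red (np.int32(63), np.float64(255.95), np.float64(204.27)) [598.8 -28.5 105. ]
```

```bash
cat > m.py <<'E'
from h import *
from scipy.spatial.transform import Rotation as Ro
import json,os,sys
PIV=np.array([750,-60.5]);YAW=np.radians(-12.5)
def cmd():
    if os.path.exists('cmd.json'):
        p,q=json.load(open('cmd.json'));return np.array(p),Ro.from_quat(q)
    return np.array([210.665,588.418,253.3]),Ro.from_quat([.171,.985,-.001,0])
def upd(row):  # row: 6 numbers last commanded
    p,R=cmd();p2=p+R.apply(row[:3]);R2=R*Ro.from_rotvec(np.radians(6*np.array(row[3:])))
    json.dump([list(p2),list(R2.as_quat())],open('cmd.json','w'))
def target(al,ax,az,th=0,lat=0):
    """al tool tilt below horizontal (deg); ax,az in arm frame; th swing rad"""
    a=np.radians(al);y=YAW-th
    B=np.array([[-np.sin(a),0,np.cos(a)],[0,1,0],[-np.cos(a),0,-np.sin(a)]])
    Z=Ro.from_euler('z',y);return Z.apply([ax,lat,az])+[*PIV,0],Z*Ro.from_matrix(B)
def go(p,R):
    p0,R0=cmd();print('row',R0.inv().apply(p-p0).round(1),((R0.inv()*R).as_rotvec(degrees=True)/6).round(2),'world',np.round(p,1))
def tcp(al,below,back,dz=0): # TCP in arm frame from wire centre
    a=np.radians(al);z=np.array([np.cos(a),-np.sin(a)]);n=np.array([np.sin(a),np.cos(a)])
    return np.array([-137,133.2+dz])-below*n-back*z
E
python3 - <<'E'
from m import *
import workcell;print([x for x in dir(workcell) if x[0]!='_'])
for al in(45,40): go(*target(al,*tcp(al,26,92)))
E
```

```text
['MotionError', 'capture', 'finish_job', 'get_obs']
row [-507.8 -456.6   74.5] [-0.49 -7.49 -1.13] world [534.8 -12.8 179.9]
row [-504.  -457.1   82. ] [-0.54 -8.32 -1.11] world [531.1 -12.  172.4]
```

apply_moves --series '[0, -507.8, -456.6, 20, -0.49, -7.49, -1.13, 0, -507.8, -456.6, 20, -0.49, -7.49, -1.13, 0, -507.8, -456.6, 20, -0.49, -7.49, -1.13, 0, -507.8, -456.6, 20, -0.49, -7.49, -1.13, 0, -507.8, -456.6, 20, -0.49, -7.49, -1.13, 0, -507.8, -456.6, 20, -0.49, -7.49, -1.13, 0, -507.8, -456.6, 20, -0.49, -7.49, -1.13, 0, -507.8, -456.6, 20, -0.49, -7.49, -1.13, 0, -507.8, -456.6, 20, -0.49, -7.49, -1.13, 0, -507.8, -456.6, 20, -0.49, -7.49, -1.13, 0, -507.8, -456.6, 20, -0.49, -7.49, -1.13, 0, -507.8, -456.6, 20, -0.49, -7.49, -1.13, 0, -507.8, -456.6, 20, -0.49, -7.49, -1.13, 0, -507.8, -456.6, 74.5, -0.49, -7.49, -1.13, 0, -507.8, -456.6, 74.5, -0.49, -7.49, -1.13, 0, -507.8, -456.6, 74.5, -0.49, -7.49, -1.13, 0, -507.8, -456.6, 74.5, -0.49, -7.49, -1.13, 0, -507.8, -456.6, 74.5, -0.49, -7.49, -1.13, 0, -507.8, -456.6, 74.5, -0.49, -7.49, -1.13, 0, -507.8, -456.6, 74.5, -0.49, -7.49, -1.13]' --newtons 20

```text
time: 1.77
position: [534.4, -12.6, 178.3]
orientation: [0.101, 0.919, -0.041, 0.38]
wrist_force: [0.7, 0.5, 0.4]
gripper_width: 0.2
```

Run:
```python
from m import *
upd([-507.8,-456.6,74.5,-.49,-7.49,-1.13])
c=snap('wrist','w1');print(c['vertical_fov'],c['cx'],c['cy'],-np.array(c['R']).T@c['t'])
p,R=cmd();print(p,R.as_quat())
```

```text
64.83049093798697 253.2992358534221 192.67783376013756 [404.48827283  16.40954638 216.645365  ]
[534.82964175 -12.76461914 179.87389098] [ 0.10055916  0.9183461  -0.04163211  0.38051947]
```

View pics/w1.png

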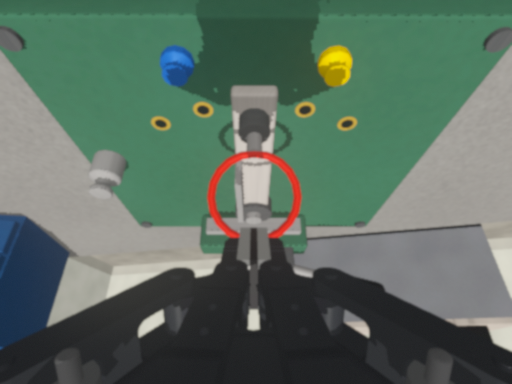

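The wrist view is inverted. The ring is at about (254,197), with the fingers lined up behind its top at (254,235). The holes are at (160,124), (203,110), (305,110) and (347,124).

Run:
```python
from m import *
from scipy.optimize import least_squares
c=load('w1');hsv=cv2.cvtColor(c['pixels'],cv2.COLOR_RGB2HSV)
m=cv2.inRange(hsv,(10,120,100),(24,255,255));m[:95]=0;m[140:]=0
m=cv2.morphologyEx(m,cv2.MORPH_CLOSE,np.ones((9,9)))
n,l,s,ce=cv2.connectedComponentsWithStats(m)
pts=sorted([onz(c,*((s[i,:2]+s[i,2:4]/2-.5)),24)[:2].tolist()+ce[i].tolist() for i in range(1,n) if s[i,4]>60],key=lambda a:a[2]);print(np.round(pts,1))
P=np.array(pts)[:,:2]
A=np.radians([-30,-15,15,30]);G=np.c_[-170*np.cos(A),170*np.sin(A)]
if len(P)==4:
    def f(x):
        C,S=np.cos(x[2]),np.sin(x[2]);return (G@np.array([[C,S],[-S,C]])+x[:2]-P).ravel()
    r=least_squares(f,[750,-60,-.22]);print(r.x,np.degrees(r.x[2]),r.fun.round(1))
m=cv2.inRange(hsv,(0,180,120),(6,255,255))|cv2.inRange(hsv,(174,180,120),(180,255,255))
ct=max(cv2.findContours(m,0,cv2.CHAIN_APPROX_NONE)[0],key=len)
h=cv2.convexHull(ct);e=cv2.fitEllipse(h);print('ellipse',e)
for d in((-153.5,104.6),(-137,133.2)):
    print('pred',proj(c,target(0,*d)[0]))
a=np.radians(np.arange(0,360,30))
X=[proj(c,target(0,-153.5+36*np.cos(t)*.5,104.6+36*np.cos(t)*.866,lat=36*np.sin(t))[0]) for t in a]
print('pred ell',cv2.fitEllipse(np.array(X,np.float32)))
```

```text
[[ 588.6 -110.4  160.4  122.8]
 [ 580.8  -66.5  202.8  109. ]
 [ 600.1   19.4  304.7  109. ]
 [ 626.    55.6  346.7  122.9]]
[ 7.50809045e+02 -5.96730926e+01 -2.21632516e-01] -12.698607755403982 [-0.1  0.1  0.1 -0.   0.2 -0.1 -0.2 -0. ]
ellipse ((253.94354248046875, 196.87339782714844), (91.66334533691406, 92.42997741699219), 93.05194854736328)
pred [252.41199646 196.34113919]
pred [252.53440899 239.80619232]
pred ell ((252.3997344970703, 196.32749938964844), (94.79845428466797, 94.80343627929688), 80.1169204711914)
```

```bash
sed -i 's/^PIV.*/PIV=np.array([750.8,-59.7]);YAW=np.radians(-12.7)/' m.py
python3 - <<'E'
from m import *
go(*target(45,*tcp(45,26,2)))
E
```

```text
row [-0.4  1.5 90.4] [0.02 0.   0.02] world [597.8 -25.2 116.2]
```

apply_moves --series '[0, -0.4, 1.5, 25, 0.02, 0, 0.02, 0, -0.4, 1.5, 45, 0.02, 0, 0.02, 0, -0.4, 1.5, 60, 0.02, 0, 0.02, 0, -0.4, 1.5, 75, 0.02, 0, 0.02, 0, -0.4, 1.5, 90.4, 0.02, 0, 0.02, 0, -0.4, 1.5, 90.4, 0.02, 0, 0.02]'

```text
time: 2.32
position: [598.1, -17.3, 131.3]
orientation: [0.104, 0.923, -0.046, 0.368]
wrist_force: [-0.2, -0.1, -0.6]
gripper_width: 0.1
```

apply_moves --series '[0, 0, 0, 0, 0, 0, 0, 0, 0, 0, 0, 0, 0, 0]'

```text
time: 2.48
position: [597.2, -18.0, 132.1]
orientation: [0.104, 0.923, -0.046, 0.368]
wrist_force: [0.9, -0.2, 0.0]
gripper_width: -0.3
```

Run:
```python
from m import *
o=get_obs();print({k:np.round(o[k],3) for k in('time','q','qd','position','orientation','wrist_force')})
p,R=cmd();print((R.inv()*Ro.from_quat(o['orientation'])).as_rotvec(degrees=True))
snap('wrist','w2')
```

```text
{'time': np.float64(2.483), 'q': array([-0.12 , -0.077,  2.274, -0.403,  0.203, -1.102]), 'qd': array([-0.012, -0.013,  0.005, -0.001, -0.003,  0.004]), 'position': array([597.191, -17.96 , 132.142]), 'orientation': array([ 0.104,  0.923, -0.046,  0.368]), 'wrist_force': array([ 0.872, -0.196,  0.05 ])}
[0.69338689 1.43002867 0.11659927]
```

View pics/w2.png

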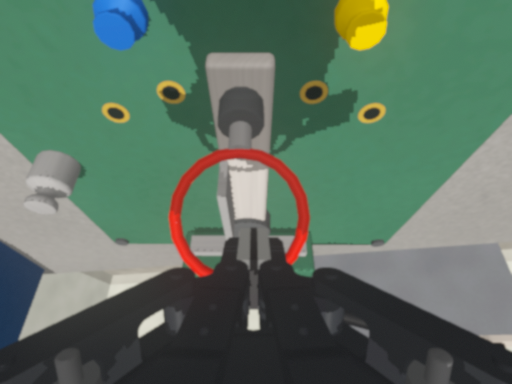

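The finger stopped short because joint 5 is at its lower limit (0.2). Yawing the tool to about −28° gives that wrist more bend. I'll retract, re-yaw, and insert again.

```bash
cat >> m.py <<'E'
def sync():
    o=get_obs();json.dump([list(o['position']+[.4,-.2,1.6]),list(o['orientation'])],open('cmd.json','w'))
def hook(al,ty,below,back,dz=0,th=0):
    """TCP pose: tool yaw ty deg, finger axis crossing the ring plane on the ring's mid-line"""
    R=Ro.from_euler('z',ty,degrees=True)*(Ro.from_euler('z',-YAW)*target(al,0,0)[1])
    A=Ro.from_euler('z',YAW-th);H=A.apply([-137,0,133.2+dz])+[*PIV,0]
    z=R.apply([0,0,1]);n=-R.apply([1,0,0]);Q=H-below*n
    pn=A.apply([.866,0,-.5]);y=A.apply([0,1,0])
    X=Q+z*((H-Q)@pn)/(z@pn);Q=Q-y*((X-H)@y)
    return Q-back*z,R
E
python3 - <<'E'
from m import *
sync()
go(*hook(45,-27.7,26,85))
E
```

```text
row [ 11.    9.6 -67.3] [ 1.65 -0.22  1.79] world [546.9   3.4 174.9]
```

apply_moves --series '[0, 0, 0, -35, 0, 0, 0, 0, 0, 0, -67, 0, 0, 0, 0, 11, 9.6, -67.3, 1.65, -0.22, 1.79, 0, 11, 9.6, -67.3, 1.65, -0.22, 1.79, 0, 11, 9.6, -67.3, 1.65, -0.22, 1.79, 0, 11, 9.6, -67.3, 1.65, -0.22, 1.79, 0, 11, 9.6, -67.3, 1.65, -0.22, 1.79]'

```text
time: 3.12
position: [546.5, 3.0, 173.9]
orientation: [0.223, 0.896, -0.092, 0.372]
wrist_force: [0.4, 0.5, -0.9]
gripper_width: -0.1
```

Run:
```python
from m import *
o=get_obs();print({k:np.round(o[k],3) for k in('time','q','position')})
p,R=hook(45,-27.7,26,85);print((R.inv()*Ro.from_quat(o['orientation'])).as_rotvec(degrees=True).round(2))
sync();go(*hook(45,-27.7,26,2))
```

```text
{'time': np.float64(3.117), 'q': array([ 0.078, -0.221,  2.314, -0.88 ,  0.514, -0.338]), 'position': array([546.538,   2.985, 173.939])}
[ 0.11 -0.1   0.23]
row [ 0.8  0.7 83.2] [-0.02  0.02 -0.04] world [598.8 -23.9 116.2]
```

apply_moves --series '[0, 0.5, 0.5, 20, 0, 0, 0, 0, 0.5, 0.5, 40, 0, 0, 0, 0, 0.5, 0.5, 55, 0, 0, 0, 0, 0.5, 0.5, 70, 0, 0, 0, 0, 0.5, 0.5, 83, 0, 0, 0, 0, 0.5, 0.5, 83, 0, 0, 0, 0, 0.5, 0.5, 83, 0, 0, 0]'

```text
time: 3.7
position: [598.1, -24.1, 113.6]
orientation: [0.222, 0.897, -0.092, 0.371]
wrist_force: [-0.1, -0.1, 0.1]
gripper_width: -0.7
```

Run:
```python
from m import *
upd([.5,.5,83,0,0,0]);o=get_obs();print({k:np.round(o[k],3) for k in('time','q','position','wrist_force')})
w=snap('wrist','w3');s=snap('scene','s3')
im=cv2.resize(s['pixels'][160:240,220:320],None,fx=4.8,fy=4.8,interpolation=2)
cv2.imwrite('pics/c3.png',cv2.cvtColor(np.hstack([cv2.resize(w['pixels'][:300],(400,234)),cv2.resize(im,(292,234))]),cv2.COLOR_RGB2BGR))
```

```text
{'time': np.float64(3.7), 'q': array([ 0.   ,  0.032,  2.226, -1.139,  0.372, -0.101]), 'position': array([598.071, -24.111, 113.625]), 'wrist_force': array([-0.122, -0.082,  0.115])}
```

View pics/c3.png

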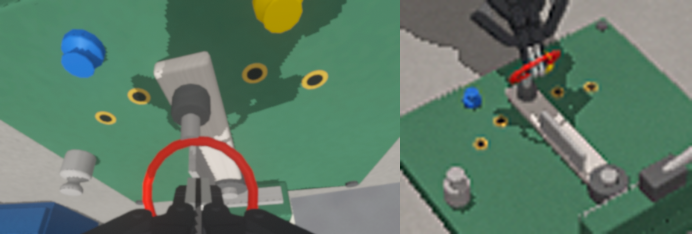

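Run:
```python
from m import *
go(*hook(50,-24,26,2))
go(*hook(50,-24,19,2))
for d in(2,5,8,11,15): go(*hook(50,-24,19,2,dz=d))
```

```text
row [ 0.2 -0.4 -2.2] [-0.43  0.85 -0.49] world [597.2 -23.6 118. ]
row [-6.6  0.7 -1.7] [-0.43  0.85 -0.49] world [602.2 -25.1 122.5]
row [-8.1  0.7 -3.1] [-0.43  0.85 -0.49] world [602.2 -25.1 124.5]
row [-10.2   0.7  -5.2] [-0.43  0.85 -0.49] world [602.2 -25.1 127.5]
row [-12.3   0.7  -7.4] [-0.43  0.85 -0.49] world [602.2 -25.1 130.5]
row [-14.4   0.7  -9.5] [-0.43  0.85 -0.49] world [602.2 -25.1 133.5]
row [-17.3   0.7 -12.3] [-0.43  0.85 -0.49] world [602.2 -25.1 137.5]
```

apply_moves --series '[0, 0.2, -0.4, -2.2, -0.43, 0.85, -0.49, 0, 0.2, -0.4, -2.2, -0.43, 0.85, -0.49, 0, -4, 0.3, -2, -0.43, 0.85, -0.49, 0, -6.6, 0.7, -1.7, -0.43, 0.85, -0.49, 0, -6.6, 0.7, -1.7, -0.43, 0.85, -0.49]'

```text
time: 4.22
position: [603.0, -25.2, 121.7]
orientation: [0.195, 0.919, -0.071, 0.335]
wrist_force: [-0.4, -1.0, 0.9]
gripper_width: 0.1
```

Run:
```python
from m import *
upd([-6.6,.7,-1.7,-.43,.85,-.49]);o=get_obs();print({k:np.round(o[k],3) for k in('time','q','position','wrist_force')})
for d in(3,6,10,14): go(*hook(50,-24,19,2,dz=d))
```

```text
{'time': np.float64(4.217), 'q': array([-0.053,  0.005,  2.189, -0.702,  0.363, -0.617]), 'position': array([602.984, -25.189, 121.665]), 'wrist_force': array([-0.393, -1.026,  0.881])}
row [-2.   0.  -2.3] [-0.  0. -0.] world [602.2 -25.1 125.5]
row [-3.9  0.  -4.6] [-0.  0. -0.] world [602.2 -25.1 128.5]
row [-6.5  0.  -7.7] [-0.  0. -0.] world [602.2 -25.1 132.5]
row [ -9.    0.  -10.7] [-0.  0. -0.] world [602.2 -25.1 136.5]
```

apply_moves --series '[0, -2, 0, -2.3, 0, 0, 0, 0, -3.9, 0, -4.6, 0, 0, 0, 0, -3.9, 0, -4.6, 0, 0, 0]'

```text
time: 4.47
position: [601.9, -24.7, 125.9]
orientation: [0.194, 0.92, -0.071, 0.333]
wrist_force: [-0.8, -0.6, 0.7]
gripper_width: -0.0
```

apply_moves --series '[0, -1, 0, -1.2, 0, 0, 0, 0, -2, 0, -2.4, 0, 0, 0, 0, -2, 0, -2.4, 0, 0, 0]'

```text
time: 4.72
position: [602.1, -24.9, 128.8]
orientation: [0.194, 0.92, -0.071, 0.333]
wrist_force: [0.2, -1.1, 0.8]
gripper_width: 0.4
```

apply_moves --series '[0, -1.3, 0, -1.5, 0, 0, 0, 0, -2.6, 0, -3, 0, 0, 0, 0, -2.6, 0, -3, 0, 0, 0]'

```text
time: 4.97
position: [601.1, -25.2, 131.7]
orientation: [0.195, 0.92, -0.072, 0.332]
wrist_force: [-1.6, 0.6, -2.3]
gripper_width: -0.4
```

apply_moves --series '[0, -1.3, 0, -1.5, 0, 0, 0, 0, -2.6, 0, -3, 0, 0, 0, 0, -2.6, 0, -3, 0, 0, 0]'

```text
time: 5.22
position: [600.9, -25.3, 135.3]
orientation: [0.195, 0.92, -0.072, 0.332]
wrist_force: [-3.1, -1.8, -5.3]
gripper_width: 0.3
```

Run:
```python
from m import *
for r in([-3.9,0,-4.6],[-2,0,-2.4],[-2.6,0,-3],[-2.6,0,-3]): upd(r+[0,0,0])
o=get_obs();print({k:np.round(o[k],3) for k in('time','q','position','wrist_force')},cmd()[0])
w=snap('wrist','w4');s=snap('scene','s4')
im=cv2.resize(s['pixels'][160:220,230:290],(384,384),interpolation=2)
cv2.imwrite('pics/c4.png',cv2.cvtColor(np.hstack([w['pixels'][:,60:460],im]),cv2.COLOR_RGB2BGR))
```

```text
{'time': np.float64(5.217), 'q': array([-0.054, -0.027,  2.186, -0.636,  0.397, -0.69 ]), 'position': array([600.877, -25.273, 135.32 ]), 'wrist_force': array([-3.078, -1.843, -5.3  ])} [602.35089808 -25.1459453  139.56950776]
```

View pics/c4.png

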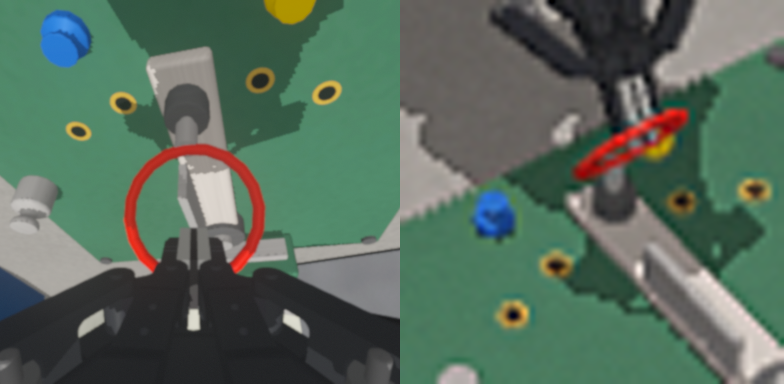

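apply_moves --series '[0, -1.3, 0, -1.5, 0, 0, 0, 0, -2.6, 0, -3, 0, 0, 0, 0, -3.9, 0, -4.6, 0, 0, 0, 0, -3.9, 0, -4.6, 0, 0, 0]'

```text
time: 5.65
position: [601.2, -25.2, 141.9]
orientation: [0.195, 0.92, -0.072, 0.332]
wrist_force: [-6.5, -1.0, -6.0]
gripper_width: 0.0
```

apply_moves --series '[0, -1.3, 0, -1.5, 0, 0, 0, 0, -2.6, 0, -3, 0, 0, 0, 0, -3.9, 0, -4.6, 0, 0, 0, 0, -3.9, 0, -4.6, 0, 0, 0]'

```text
time: 5.98
position: [601.3, -25.2, 147.9]
orientation: [0.195, 0.92, -0.072, 0.332]
wrist_force: [-6.4, 0.2, -7.6]
gripper_width: 0.0
```

Run:
```python
from m import *
for r in([-3.9,0,-4.6],[-3.9,0,-4.6]): upd(r+[0,0,0])
o=get_obs();print({k:np.round(o[k],3) for k in('time','q','position','wrist_force')},cmd()[0])
w=snap('wrist','w5')
def ell(f):
    c=load(f);hsv=cv2.cvtColor(c['pixels'],cv2.COLOR_RGB2HSV)
    m=cv2.inRange(hsv,(0,180,90),(6,255,255))|cv2.inRange(hsv,(174,180,90),(180,255,255))
    ct=max(cv2.findContours(m,0,cv2.CHAIN_APPROX_NONE)[0],key=len)
    q=ct[:,0][:,:];q=q[q[:,1].argsort()][:1];return c,q[0]
for f in('w3','w4','w5'):
    c,q=ell(f)   # image top of the ring = bottom of ring, outer edge
    best=min(range(-5,30),key=lambda d:abs(min(proj(c,target(0,-153.5+36*np.cos(t)*.5,104.6+d+36*np.cos(t)*.866,lat=36*np.sin(t))[0])[1] for t in np.linspace(2,4.3,40))-q[1]))
    print(f,q,'lift est',best)
```

```text
{'time': np.float64(5.983), 'q': array([-0.054, -0.052,  2.18 , -0.597,  0.42 , -0.732]), 'position': array([601.256, -25.151, 147.908]), 'wrist_force': array([-6.381,  0.163, -7.582])} [602.40681681 -25.17050346 151.63086216]
w3 [255 176] lift est 1
w4 [256 145] lift est 4
w5 [257 144] lift est 16
```

Run:
```python
from m import *
p,R=cmd();H0=target(0,-137,0)[0]
for t in(2,4,6,8,10,12,13,14,15): go(p+target(0,-137,0,np.radians(t))[0]-H0,R)
```

```text
row [ 0.7  4.7 -0.6] [0. 0. 0.] world [603.5 -20.5 151.6]
row [ 1.2  9.4 -1. ] [0. 0. 0.] world [604.8 -15.9 151.6]
row [ 1.6 14.2 -1.3] [0. 0. 0.] world [606.3 -11.4 151.6]
row [ 1.9 19.  -1.6] [0. 0. 0.] world [607.9  -6.9 151.6]
row [ 2.  23.7 -1.7] [0. 0. 0.] world [609.7  -2.4 151.6]
row [ 2.  28.5 -1.7] [0. 0. 0.] world [611.6   2.  151.6]
row [ 2.  30.9 -1.7] [0. 0. 0.] world [612.6   4.1 151.6]
row [ 1.9 33.3 -1.6] [0. 0. 0.] world [613.7   6.3 151.6]
row [ 1.8 35.7 -1.5] [0. 0. 0.] world [614.8   8.4 151.6]
```

apply_moves --series '[0, 0.4, 2.4, -0.3, 0, 0, 0, 0, 0.7, 4.7, -0.6, 0, 0, 0, 0, 1, 7, -0.8, 0, 0, 0, 0, 1.2, 9.4, -1, 0, 0, 0, 0, 1.4, 11.8, -1.2, 0, 0, 0, 0, 1.6, 14.2, -1.3, 0, 0, 0, 0, 1.8, 16.6, -1.5, 0, 0, 0, 0, 1.9, 19, -1.6, 0, 0, 0, 0, 2, 21.4, -1.7, 0, 0, 0, 0, 2, 23.7, -1.7, 0, 0, 0, 0, 2, 26, -1.7, 0, 0, 0, 0, 2, 26, -1.7, 0, 0, 0]'

```text
time: 7.03
position: [609.1, 0.3, 147.1]
orientation: [0.194, 0.92, -0.071, 0.332]
wrist_force: [-7.6, 2.0, -8.0]
gripper_width: 0.1
```

Run:
```python
from m import *
upd([2,26,-1.7,0,0,0])
o=get_obs();print({k:np.round(o[k],3) for k in('time','q','position','wrist_force')},cmd()[0])
c=snap('wrist','w6')
for t in(9,10,11,12,13): print(t,proj(c,target(0,-195,40,np.radians(t))[0]).round(),proj(c,target(0,-195,40,np.radians(t),18)[0]).round(),proj(c,target(0,-195,40,np.radians(t),-18)[0]).round())
```

```text
{'time': np.float64(7.033), 'q': array([ 0.007, -0.02 ,  2.151, -0.655,  0.448, -0.633]), 'position': array([6.09094e+02, 2.60000e-01, 1.47141e+02]), 'wrist_force': array([-7.592,  2.   , -7.965])} [ 6.10597951e+02 -3.55284966e-01  1.51646729e+02]
9 [244.  48.] [278.  47.] [211.  49.]
10 [251.  48.] [284.  47.] [217.  48.]
11 [257.  48.] [290.  47.] [223.  48.]
12 [263.  48.] [297.  48.] [230.  47.]
13 [270.  48.] [303.  49.] [236.  47.]
```

View pics/w6.png

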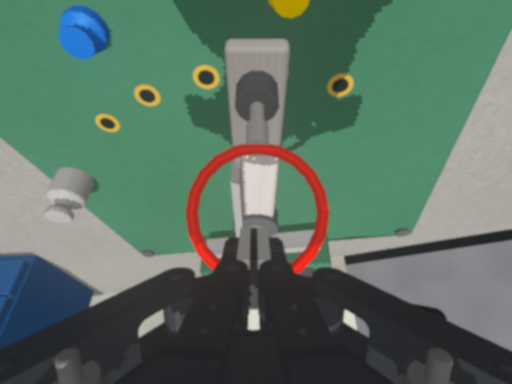

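The arm end spans u 226 to 289 (centre 257.5), so it sits at about 11°, as commanded. I'll do the last 4°.

apply_moves --series '[0, 0, 2.4, 0, 0, 0, 0, 0, 0, 4.8, 0.1, 0, 0, 0, 0, -0.1, 7, 0.1, 0, 0, 0, 0, -0.2, 8.4, 0.2, 0, 0, 0, 0, -0.2, 9.4, 0.2, 0, 0, 0, 0, -0.2, 9.4, 0.2, 0, 0, 0]'

```text
time: 7.58
position: [612.9, 8.8, 146.8]
orientation: [0.195, 0.921, -0.071, 0.331]
wrist_force: [-8.5, 3.2, -7.6]
gripper_width: -0.1
```

```bash
cat > ang.py <<'E'
from m import *
def armangle(c,th0,pin=0):
    # arm sides at the free-end strip (x=-190, z=40): light grey against green
    hsv=cv2.cvtColor(c['pixels'],cv2.COLOR_RGB2HSV);L=np.arange(-40,40.1,.25)
    pts=np.array([proj(c,target(0,-191,40,np.radians(th0),l)[0]) for l in L],np.float32)
    v=cv2.remap(hsv[:,:,1],pts[None,:,0],pts[None,:,1],1)[0]
    on=L[v<60];on=on[abs(on)<32];l=(on.min()+on.max())/2
    return th0+np.degrees(l/191),on.min(),on.max()
if __name__=='__main__':
    print('w6',armangle(load('w6'),11))
    o=get_obs();print({k:np.round(o[k],3) for k in('time','q','position','wrist_force')})
    c=snap('wrist',sys.argv[1]);print(armangle(c,15))
E
python3 - <<'E'
from m import *
upd([-.2,9.4,.2,0,0,0])
E
python3 ang.py w7
```

```text
w6 (np.float64(10.962502762098769), np.float64(-18.25), np.float64(18.0))
{'time': np.float64(7.583), 'q': array([ 0.026, -0.006,  2.138, -0.671,  0.458, -0.603]), 'position': array([612.864,   8.77 , 146.789]), 'wrist_force': array([-8.471,  3.225, -7.61 ])}
(np.float64(14.737519334691378), np.float64(-19.0), np.float64(17.25))
```

apply_moves --series '[0, 1.3, 0.2, 1.5, 0, 0, 0, 0, 2.6, 0.4, 3, 0, 0, 0, 0, 3.9, 0.6, 4.6, 0, 0, 0, 0, 5.2, 0.6, 6.1, 0, 0, 0, 0, 6.5, 0.6, 7.6, 0, 0, 0, 0, 6.5, 0.6, 7.6, 0, 0, 0]'

```text
time: 8.13
position: [613.1, 9.3, 136.9]
orientation: [0.194, 0.92, -0.071, 0.332]
wrist_force: [-8.6, 2.5, -6.1]
gripper_width: -0.1
```

apply_moves --series '[0, 1.3, 0, 1.5, 0, 0, 0, 0, 2.6, 0, 3, 0, 0, 0, 0, 3.9, 0, 4.6, 0, 0, 0, 0, 5.2, 0, 6.1, 0, 0, 0, 0, 6.5, 0, 7.6, 0, 0, 0, 0, 6.5, 0, 7.6, 0, 0, 0]'

```text
time: 8.63
position: [615.8, 9.6, 130.2]
orientation: [0.194, 0.92, -0.07, 0.335]
wrist_force: [-4.1, 1.9, -1.6]
gripper_width: -0.3
```

```bash
python3 - <<'E'
from m import *
upd([6.5,.6,7.6,0,0,0]);upd([6.5,0,7.6,0,0,0]);print(cmd()[0])
E
python3 ang.py w8
```

```text
[614.75629344   8.73898103 131.62168206]
w6 (np.float64(10.962502762098769), np.float64(-18.25), np.float64(18.0))
{'time': np.float64(8.633), 'q': array([ 0.027,  0.031,  2.141, -0.737,  0.421, -0.53 ]), 'position': array([615.828,   9.588, 130.166]), 'wrist_force': array([-4.059,  1.873, -1.565])}
(np.float64(15.0), np.float64(-18.0), np.float64(18.0))
```

View pics/w8.png

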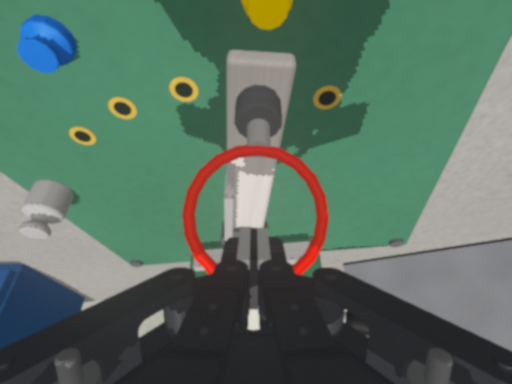

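apply_moves --series '[0, 2.5, 0, 0, 0, 0, 0, 0, 5, 0, 0, 0, 0, 0, 0, 7.5, 0, 0, 0, 0, 0, 0, 9, 0, 0, 0, 0, 0, 0, 9, 0, 0, 0, 0, 0, 0, 9, 0, 0, 0, 0, 0]'

```text
time: 9.18
position: [608.3, 11.6, 123.0]
orientation: [0.194, 0.92, -0.071, 0.333]
wrist_force: [0.5, 0.4, 0.7]
gripper_width: -0.0
```

```bash
python3 - <<'E'
from m import *
upd([9,0,0,0,0,0])
E
python3 ang.py w9
python3 - <<'E'
from m import *
p,R=cmd();H=target(0,-137,133.2,np.radians(15))[0];print('H in tool',R.inv().apply(H-p).round(1),'cen',R.inv().apply(target(0,-153.5,104.6,np.radians(15))[0]-p).round(1))
c=load('w9');hsv=cv2.cvtColor(c['pixels'],cv2.COLOR_RGB2HSV)
m=cv2.inRange(hsv,(0,180,90),(6,255,255))|cv2.inRange(hsv,(174,180,90),(180,255,255))
y,x=np.nonzero(m)
ring=lambda d:np.array([proj(c,target(0,-153.5+36*np.cos(t)*.5,104.6+d+36*np.cos(t)*.866,np.radians(15),36*np.sin(t))[0]) for t in np.linspace(0,6.28,90)])
print('obs',x.min(),x.max(),y.min())
for d in(0,4,8): r=ring(d);print(d,r[:,0].min(),r[:,0].max(),r[:,1].min())
E
```

```text
w6 (np.float64(10.962502762098769), np.float64(-18.25), np.float64(18.0))
{'time': np.float64(9.183), 'q': array([ 0.033,  0.03 ,  2.158, -0.764,  0.416, -0.497]), 'position': array([608.253,  11.631, 123.003]), 'wrist_force': array([0.458, 0.407, 0.661])}
(np.float64(15.0), np.float64(-18.0), np.float64(18.0))
H in tool [-21.8   1.7   8.7] cen [ 9.2  2.7 20. ]
obs 187 328 168
0 185.0464896361 329.8457616135063 164.59012943614684
4 183.96632412852705 331.01727071631615 170.73461219204745
8 182.85151591492885 332.2252864860909 177.06904987644202
```

The finger is free (about 0 N), the arm is at 15.0° and the pin looks home. I'll retract straight back along the tool axis.

apply_moves --series '[0, 0, 0, -15, 0, 0, 0, 0, 0, 0, -30, 0, 0, 0, 0, 0, 0, -50, 0, 0, 0, 0, 0, 0, -75, 0, 0, 0, 0, 0, 0, -100, 0, 0, 0, 0, 0, 0, -100, 0, 0, 0, 0, 0, 0, -100, 0, 0, 0]'

```text
time: 9.82
position: [550.4, 38.1, 201.5]
orientation: [0.194, 0.919, -0.071, 0.335]
wrist_force: [-0.2, -0.2, -0.2]
gripper_width: 0.1
```

```bash
python3 ang.py w10
python3 - <<'E'
from m import *
s=snap('scene','s10');snap('top','t10')
def cmp(f,th,st=1):
    c=load(f);hsv=cv2.cvtColor(c['pixels'],cv2.COLOR_RGB2HSV)
    m=cv2.inRange(hsv,(0,180,90),(6,255,255))|cv2.inRange(hsv,(174,180,90),(180,255,255))
    n,l,s,_=cv2.connectedComponentsWithStats(m);k=1+s[1:,4].argmax();print(f,'obs',s[k,:4])
    for d in(0,4,8):
        r=np.array([proj(c,target(0,-153.5+36*np.cos(t)*.5,104.6+d+36*np.cos(t)*.866,np.radians(th),36*np.sin(t))[0]) for t in np.linspace(0,6.28,90)])
        print(d,r.min(0).round(1),(r.max(0)-r.min(0)).round(1))
cmp('w1',0);cmp('w10',15)
E
```

```text
w6 (np.float64(10.962502762098769), np.float64(-18.25), np.float64(18.0))
{'time': np.float64(9.817), 'q': array([ 0.109, -0.251,  2.238, -0.595,  0.612, -0.647]), 'position': array([550.368,  38.133, 201.538]), 'wrist_force': array([-0.152, -0.193, -0.164])}
(np.float64(15.074994475802464), np.float64(-18.25), np.float64(18.75))
w1 obs [208 152  93  86]
0 [207.1 149.4] [94.6 94.6]
4 [206.7 153.7] [95.4 95.4]
8 [206.3 158. ] [96.2 96.2]
w10 obs [212 144  87  84]
0 [210.8 141.4] [87.9 87.6]
4 [210.4 144.9] [88.7 88.5]
8 [210.  148.5] [89.6 89.5]
```

View pics/w10.png

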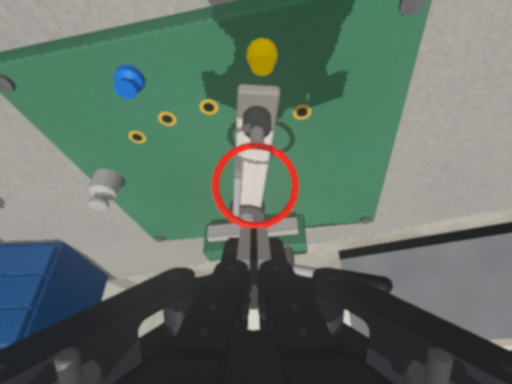

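View pics/s10.png

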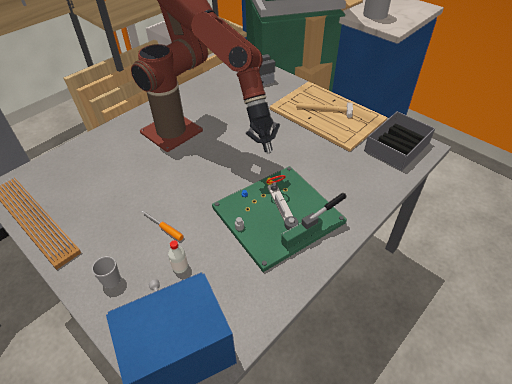

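Before the swing (pin home), the ring's observed edge was 2.6 px off the prediction. It is 2.6 px off now too, so the pin is home. The arm is at 15.07°, pointing at yellow (262,57). The markers, weight and other objects show no visible shift.

```bash
python3 -c "
from workcell import *
print(finish_job())"
```

```text
the job is handed in; nothing more can be done
None
```

The swing arm now sits one hole towards the yellow marker, with the pin dropped home, and I handed the job in at about 10 s of the 38 s allowed.

- **What I did:** I put the closed fingertips through the ring without gripping it and lifted the pin about 15 mm with roughly 8 N. I then swung the arm 15° towards yellow, let the ring down, and backed the fingers straight out.
- **First attempt at the ring:** it stopped short because a wrist joint reached its range limit. Nothing was touched; I turned the tool and went in again.
- **Arm angle:** the last pictures put the arm at 15.0 to 15.1°.
- **Pin depth:** the ring's height in the camera matches its pin-home height from before the swing. The check is good to a millimetre or two. A pin riding between holes would show the ring 8 mm higher.
- **Contact:** wrist force is about 0, and the robot is clear of the gauge.
- **Other objects:** the markers, weight, mallet, screwdriver, bottle and cup look unmoved in the final pictures. I checked this by eye only.

None of the final checks failed or disagreed.

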